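# Hang the hammer on the sprung fork and test its hold

### The arm

A 6-joint arm with a two-finger parallel gripper is mounted at the origin on a cart in front of the work surface, level with it; the furniture and walls round the work are solid. World frame = base frame: x ahead of the robot, y to its left, z up, the work surface at z = 0. Lengths are in m, angles in rad, forces in N, time in s.
With the tool pointing down it reaches from about 0.425 to 0.95 m from the base axis. Payload 3.5 kg.
Tool frame: the origin (TCP) lies at the very end of the fingers, on their centre line; the grasp point (between the pads) lies 19 mm behind it; z points along the fingers, y is the direction in which the jaws open and shut (so a half turn about z gives the same grasp; the last joint's range is limited). The gripper opens to 85 mm and grips with 20 to 120 N. Pads are 22 mm wide; open, the fingers measure 114 mm over their backs; the gripper's body (76 mm by 85 mm) begins 54 mm behind the grasp point. The pads swing forward as they close: fully open they stand 13 mm farther back than shut.
Start: joints at [-1.276, 0.286, 1.577, -0, 1.279, -0.15], TCP at [0.29, -0.609, 0.231] pointing down, gripper open.
Joint ranges: [-2.77, 2.77], [-0.9, 2.22], [0.21, 2.48], [-1.53, 4.67], [0.24, 2.81], [-2.84, 2.84]. Speed limits (rad/s): [2.79, 2.79, 3.14, 3.14, 3.14, 3.14].

### API

Orientations are given as a unit quaternion [x, y, z, w].
In Python, from plant import ctrl, eyes, ticket gives the robot as it stands.
- The arm moves only by the tool send_rows, never from a script. Its arguments are lists of equal length, an entry for each row: "translation": the shift along the tool's x, y, z in units of 30 mm (1.0 is 30 mm), a list of three; "rotation": the turn, a rotation vector about the tool's x, y, z in units of 5 degrees (1.0 is 5 degrees), a list of three; "grip": the finger opening in mm, from 0 to 85.4. A call has 1 to 5 rows; each row shifts and turns the commanded pose from where the row before left it, along the tool's axes as they then stand; what a row does not reach is not made up. A row lasts 1/8 s, in which the tool goes at most 62.5 mm and 10.7 degrees, less where a joint would pass 70% of its speed; a pose out of reach is approached as far as the arm can. A call is refused whole if a number of a shift passes 1 or a number of a turn 1, either way. A call with a gripper value outside its range is refused whole. The fingers move at their own pace and stop on an object; "squeeze" is the grip in N (left out, the last holds). Time passes only in rows, so rows that do not move let the fingers close. It gives the time, the measured TCP pose, the force and the opening at its end, in the units of the state.
- ctrl.get_state(): the state, without advancing time (a new reading comes with each control period).
- eyes.read_camera(name): name is "scene" or "top" or "wrist"; returns a dict with "image" (400x640x3 uint8, blue, green, red), "mtx" (3x3 intrinsics, pixels), "xyz" and "orientation" of the camera in the world; the wrist camera has in their place "hand_eye" (4x4, takes a point from camera to tool coordinates, whose origin is the TCP and whose axes are the flange's). Camera axes: x right, y down, z forward; pixel columns grow to the right and rows downward; lengths in m; the calibration is good to about 2 mm. A picture is of the moment at which its call begins: read the wrist's pose just before it. There is no depth.
- ticket.sign_off(): hands the job in, once; it reports no verdict.
The state is a dict: "time": time; "qpos": joint angles; "dq": joint speeds; "joint_efforts": joint torques, N m; "eef_pos": TCP position; "tcp_rot": TCP orientation; "contact_force": force on the tool from outside, world axes, zero at the start; "wrist_torque": the same for the moment, N m; "opening": opening from 0.0 (shut) to 1.0 (fully open).
Only numpy, scipy, OpenCV 4.12 (cv2) and the standard library are available. Lean on these libraries where they do the work, as an engineer would, in place of code of your own. Each camera call takes 0.05 s, during which the arm holds its last target. There are 200 camera calls.

### The job

Take the hammer off the sloping wooden rest and hang it on the steel fork of the stand: handle straight down between the two prongs, head lying on both of them. Before you let go, tug it down gently with a steady pull of about 8 newtons for a second to be sure that it is held, then ease off, release it and leave it hanging still. Leave the other things on the bench where they are.

Things in the scene. Friction and masses are not known exactly. Their poses are not given: they have to be found in the camera images.
- hammer: cross-pein hammer, 110 mm across the head, 300 long, 29 thick, about 0.46 kg. Origin: mid-length, on its back face. y runs along the handle to its free end (head y=-146 to -120 mm, end +150), x along the head, z out of the back face through the thickness. Handle 20-32 mm wide (x), about 17-23 thick, centred on x=+3. Starts on the rest, head up the slope, y pointing down at 50 degrees, z up and outward
- handle_grip (a point): mid-section of the handle, a good place to grip (fingers closing along the hammer's x), 140 mm from the head's underside; axes as the hammer's. The balance point lies from here towards the head
- head_underside (a point): point on the underside of the head (the side towards the handle's free end), in the middle of the handle's section; axes as the hammer's. The head is 27 mm deep along z. This point comes to fork_seat when the hammer hangs
- handle_end (a point): middle of the handle's free end, 270 mm from head_underside
- hammer_rest: fixed wooden rest with a bar sloping up at 50 degrees along its +x; a low ledge under the handle's free end and 16 mm steel pins either side of the handle near both ends. Origin on the bench under the hammer's middle. The bar is 14 mm wide where the handle is gripped, so fingers can pass on both sides
- stand: fixed steel stand with a post that carries the fork. Origin on the bench below the fork's middle; x points from the open side of the fork to the post (post front at x=+37 mm, 364 mm high; base plate 10 mm thick, x -40 to +110, y +-60 mm); z up. At yaw 0 the fork opens towards the robot
- fork: two level round prongs, 10 mm thick, 42 mm clear gap, reaching to -x from a plate whose front is at x=+21 mm; the tips at x=-28 mm turn up 15 mm above the prongs. Sprung: it gives downwards about 0.5 mm per newton (20 mm at most). Axes as the stand's, origin as fork_seat
- fork_seat (a point): point midway between the prongs at the height of their top, 315 mm above the bench when unloaded, in the middle between plate and tips; moves with the fork
- screw_tin: open grey tin of screws, 69 mm across, 55 high, a bystander; origin under its centre
- bushing_1: brass bushing, 32 mm across, 28 high, a bystander
- bushing_2: steel bushing, 42 mm across, 14 high, a bystander
- angle_bracket: small angle bracket, 40x60x50 mm, a bystander
- pliers: pliers lying flat, 60x163x15 mm, a bystander
- wood_block: beech block, 62x130x42 mm, a bystander

How it is judged:
On the way, in this order (a step that is already met when the one before it is completed fails the run):
1. the hammer, still held, has come down onto the fork, handle down between the prongs (x of head_underside in the frame of fork_seat between -0.02 and 0.02 m and y of head_underside in the frame of fork_seat between -0.014 and 0.014 m and z of head_underside in the frame of fork_seat between -0.006 and 0.008 m and angle between the y axis of hammer and the z axis of stand, either way round below 0.35 rad and height (world z) of handle_end below 0.12 m and contact force between hammer and fork above 0.3 N and contact force between the fingers and hammer above 1 N).
2. while still held, the hanging hammer is pulled down gently: 9 to 18 N on the fork, the hammer's own 4 to 5 N included, for 0.4 s (x of head_underside in the frame of fork_seat between -0.02 and 0.02 m and y of head_underside in the frame of fork_seat between -0.014 and 0.014 m and z of head_underside in the frame of fork_seat between -0.006 and 0.008 m and angle between the y axis of hammer and the z axis of stand, either way round below 0.35 rad and height (world z) of handle_end below 0.12 m and contact force between hammer and fork between 9 and 18 N and contact force between the fingers and hammer above 1 N), for 0.4 s.
At the end, for the whole second after the job is handed in: The hammer hangs by its head on the fork, released and at rest: head_underside within 20 mm (x), 14 mm (y) and -6 to +8 mm (z) of fork_seat in the fork's frame, the handle down within 8 degrees of upright, only its own weight on the fork (x of head_underside in the frame of fork_seat between -0.02 and 0.02 m and y of head_underside in the frame of fork_seat between -0.014 and 0.014 m and z of head_underside in the frame of fork_seat between -0.006 and 0.008 m and angle between the y axis of hammer and the z axis of stand, either way round below 0.14 rad and height (world z) of handle_end below 0.12 m and contact force between hammer and fork between 2 and 8 N and linear speed of hammer below 0.03 m/s and angular speed of hammer below 0.2 rad/s); the robot touches nothing.
It fails at once if the fork is pulled with more than 25 N (contact force between hammer and fork above 25 N).
It fails at once if a bystander (tin, bushing, bracket, pliers, block) is moved more than 30 mm (distance of any of screw_tin, bushing_1, bushing_2, angle_bracket, pliers, wood_block from where it was at the start of the episode above 0.03 m).
It also fails if it takes over 64 s, if anything falls off the work surface, if the arm or the gripper's body presses on something with over 40 N, if the wrist force passes 120 N, or if a joint passes its speed limit or range.

## Working session

There is one attempt and no reset: what is moved stays moved. The work goes in short steps, Python scripts to look and compute and a tool call to move; the robot and the scene stay as the last step left them, time stands still between calls to the robot, and variables do not carry over. Pictures are saved under pics/ and viewed, about 8 in all and at most 12, crops included, and the job is handed in when it is done.

Besides the shell and the picture viewer there is one more tool, called after "Request:" by a JSON object that holds its "name" and its "arguments". send_rows: Moves the arm, as the interface text tells. Its arguments: {"type":"object","properties":{"translation":{"type":"array"},"rotation":{"type":"array"},"grip":{"type":"array"},"squeeze":{"type":"number"}},"required":["translation","rotation","grip"]}

```bash
ls; mkdir -p pics
python3 - <<'E'
from plant import ctrl,eyes
import cv2
s=ctrl.get_state();print(s)
for n in("scene","top"):
    r=eyes.read_camera(n);cv2.imwrite(f"pics/{n}0.png",r["image"]);print(n,r["mtx"].tolist(),r["xyz"],r["orientation"])
r=eyes.read_camera("wrist");cv2.imwrite("pics/w0.png",r["image"]);print(r["hand_eye"])
E
```

```text
pics
{'time': 0.0, 'qpos': array([-1.27600639e+00,  2.87233766e-01,  1.57816789e+00,  4.67200646e-06,
        1.27860037e+00, -1.49997225e-01]), 'dq': array([0.00089194, 0.00032724, 0.00108151, 0.00232106, 0.00136451,
       0.00088862]), 'joint_efforts': array([ 2.49933428e-04, -4.05973649e+01, -2.92628431e+01, -7.75051149e-05,
        5.71089622e-03,  1.00577688e-05]), 'eef_pos': array([ 0.29026675, -0.60867747,  0.2299067 ]), 'tcp_rot': array([ 9.75371745e-01,  2.20564066e-01, -8.49086074e-05, -1.20169508e-03]), 'contact_force': array([ 0.48748526, -1.30059002, -0.15626582]), 'wrist_torque': array([-0.00747792, -0.00801832,  0.00719416]), 'opening': 1.0017053552523263}
scene [[437.0789503529275, 0.0, 319.63249619857146], [0.0, 437.0789503529275, 199.15111576388108], [0.0, 0.0, 1.0]] [-0.40009044  0.46918445  1.14738884] [-0.47123875  0.78171278 -0.34428278  0.21983752]
top [[500.7105699715098, 0.0, 319.0390028929872], [0.0, 500.7105699715098, 198.07091011067243], [0.0, 0.0, 1.0]] [ 0.15333014 -0.01704849  1.90288714] [ 0.7273196  -0.67742994  0.07463245 -0.08077668]
[[-5.19628146e-04 -9.59280454e-01 -2.82454846e-01  7.23994145e-02]
 [ 9.99999659e-01 -6.79854425e-04  4.69254098e-04 -3.81791145e-04]
 [-6.42174461e-04 -2.82454506e-01  9.59280480e-01 -1.42739699e-01]
 [ 0.00000000e+00  0.00000000e+00  0.00000000e+00  1.00000000e+00]]
```

View pics/scene0.png

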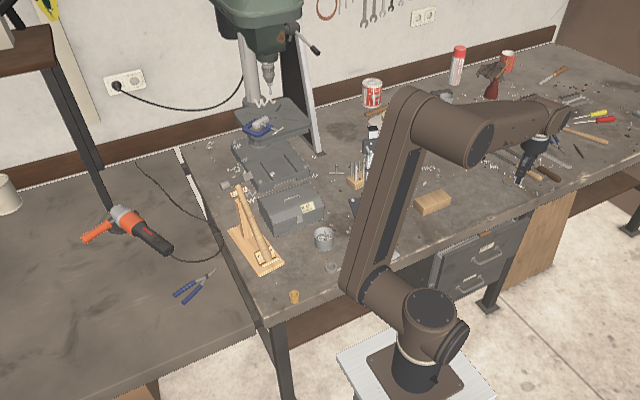

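View pics/top0.png

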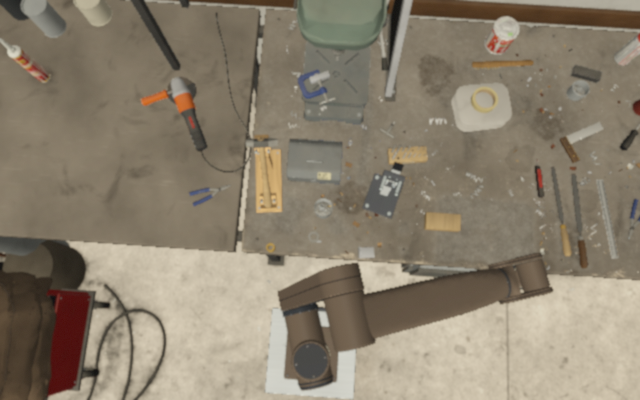

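```bash
cat > h.py <<'E'
import numpy as np,cv2
from scipy.spatial.transform import Rotation as R
from plant import ctrl,eyes
def cam(n):
    s=ctrl.get_state();r=eyes.read_camera(n)
    if n=="wrist":
        T=np.eye(4);T[:3,:3]=R.from_quat(s["tcp_rot"]).as_matrix();T[:3,3]=s["eef_pos"];T=T@np.array(r["hand_eye"])
        return r["image"],np.array(r["mtx"]),T[:3,3],T[:3,:3]
    return r["image"],np.array(r["mtx"]),np.array(r["xyz"]),R.from_quat(r["orientation"]).as_matrix()
def ray(c,uv):
    d=c[3]@np.linalg.inv(c[1])@np.array([*uv,1.]);return c[2],d/np.linalg.norm(d)
def onplane(c,uv,z,n=(0,0,1)):
    o,d=ray(c,uv);n=np.array(n);return o+d*((z-n@o)/(n@d))
def tri(c1,u1,c2,u2):
    A=[];b=[]
    for c,u in((c1,u1),(c2,u2)):
        o,d=ray(c,u);P=np.eye(3)-np.outer(d,d);A.append(P);b.append(P@o)
    x=np.linalg.lstsq(np.vstack(A),np.hstack(b),rcond=None)[0]
    return x,[np.linalg.norm(A[i]@x-b[i])*1e3 for i in(0,1)]
def proj(c,p):
    q=c[1]@c[3].T@(np.array(p)-c[2]);return q[:2]/q[2]
E
python3 - <<'E'
from h import *
t=cv2.imread('pics/top0.png');s=cv2.imread('pics/scene0.png')
a=cv2.resize(t[130:230,240:440],None,fx=4,fy=4,interpolation=2)
b=cv2.resize(s[170:285,205:305],None,fx=2,fy=2,interpolation=2)
c=cv2.resize(s[100:220,340:400],None,fx=2,fy=2,interpolation=2)
im=np.zeros((600,800,3),np.uint8);im[:400]=a
b=cv2.resize(s[170:290,210:400],(316,200),interpolation=2);im[400:,:316]=b
c=cv2.resize(s[110:240,300:420],(400,433),interpolation=2)[:200];im[400:,350:750]=c
cv2.imwrite('pics/c1.png',im)
E
```

```text
(no output)
```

View pics/c1.png

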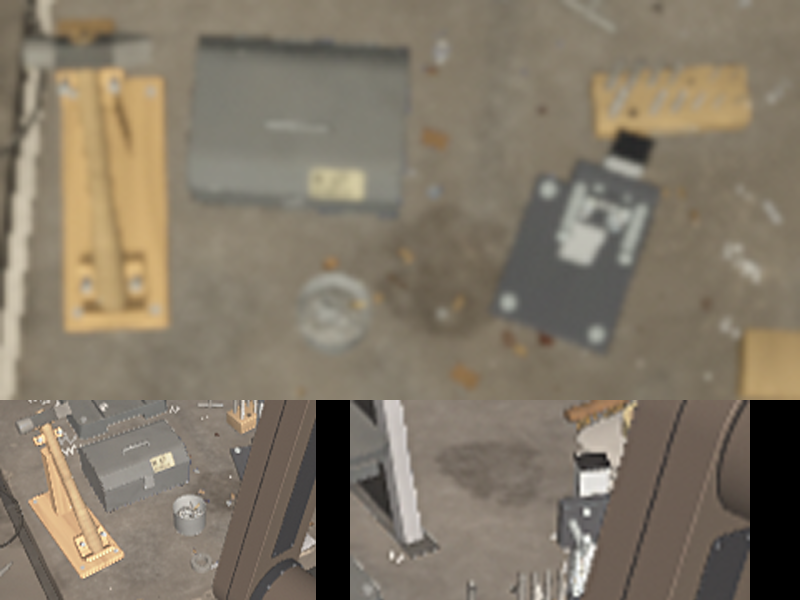

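Run:
```python
from h import *
c=cam("top");f=lambda u,z:onplane(c,(u[0]/4+240,u[1]/4+130),z).round(3)
print("restcorners",[f(u,.015) for u in((57,75),(162,75),(170,328),(65,330))])
print("handle low end",f((112,308),.05),"up",f((95,70),.27))
print("head",[f(u,.30) for u in((25,52),(150,52))])
print("stand base",[f(u,.01) for u in((540,175),(495,312),(605,352))])
print("post",f((632,145),.364))
print("prongs",[f(u,.315) for u in((578,185),(562,250),(642,200),(624,262))])
print("toolbox",[f(u,.08) for u in((195,40),(410,45),(400,215),(190,200))], "tin",f((333,312),.05))
```

```text
restcorners [array([0.756, 0.284, 0.015]), array([0.764, 0.181, 0.015]), array([0.51 , 0.151, 0.015]), array([0.501, 0.251, 0.015])]
handle low end [0.519 0.204 0.05 ] up [0.682 0.212 0.27 ]
head [array([0.683, 0.268, 0.3  ]), array([0.691, 0.163, 0.3  ])]
stand base [array([ 0.689, -0.197,  0.01 ]), array([ 0.549, -0.16 ,  0.01 ]), array([ 0.518, -0.267,  0.01 ])]
post [ 0.619 -0.235  0.364]
prongs [array([ 0.596, -0.199,  0.315]), array([ 0.541, -0.189,  0.315]), array([ 0.587, -0.252,  0.315]), array([ 0.534, -0.24 ,  0.315])]
toolbox [array([0.78 , 0.145, 0.08 ]), array([ 0.789, -0.06 ,  0.08 ]), array([ 0.621, -0.061,  0.08 ]), array([0.622, 0.137, 0.08 ])] tin [ 0.53  -0.005  0.05 ]
```

```bash
cat >> h.py <<'E'
from scipy.optimize import least_squares
def rows(p0,R0,p1,R1,n):
    def f(v):
        p,r=np.array(p0),R.from_matrix(R0);dr=R.from_rotvec(v[3:]*np.deg2rad(5))
        for _ in range(n): p=p+r.apply(v[:3]*.03);r=r*dr
        return np.r_[(p-p1)*20,(r*R.from_matrix(R1).inv()).as_rotvec()]
    w=(R.from_matrix(R0).inv()*R.from_matrix(R1)).as_rotvec()/np.deg2rad(5)/n
    v=least_squares(f,np.r_[(R0.T@(np.array(p1)-p0))/.03/n,w]).x
    print(n,"rows",v.round(2).tolist());return p1,R1
def pose():
    s=ctrl.get_state();return np.array(s["eef_pos"]),R.from_quat(s["tcp_rot"]).as_matrix()
def tool(yaw,pitch): # deg; z at yaw, pitch below horizontal; tool x on the lower/robot side
    y,p=np.deg2rad([yaw,pitch]);h=np.array([np.cos(y),np.sin(y),0]);u=np.array([0,0,1])
    z=h*np.cos(p)-u*np.sin(p);x=-h*np.sin(p)-u*np.cos(p);return np.c_[x,np.cross(z,x),z]
E
python3 - <<'E'
from h import *
p,r=pose();print(p)
a=rows(p,r,[.35,-.55,.40],tool(-50,90),20) 
a=rows(*a,[.63,-.235,.50],tool(-15,90),15)
E
```

```text
[ 0.29032976 -0.60893134  0.23047009]
20 rows [0.14, 0.08, -0.28, -0.0, -0.0, -1.05]
15 rows [-0.13, 0.94, -0.22, -0.0, -0.0, -0.47]
```

Request:
{"name": "send_rows", "arguments": {"translation": [[0.14,0.08,-0.28],[0.14,0.08,-0.28],[0.14,0.08,-0.28],[0.14,0.08,-0.28],[0.14,0.08,-0.28]], "rotation": [[0,0,-1],[0,0,-1],[0,0,-1],[0,0,-1],[0,0,-1]], "grip": [85,85,85,85,85], "squeeze": 80}}

```text
time: 0.82
eef_pos: [0.3144, -0.6067, 0.2731]
tcp_rot: [0.904, 0.428, 0.0, -0.0]
contact_force: [0.1, 0.1, -0.7]
opening: 0.995
```

Request:
{"name": "send_rows", "arguments": {"translation": [[0.14,0.08,-0.28],[0.14,0.08,-0.28],[0.14,0.08,-0.28],[0.14,0.08,-0.28],[0.14,0.08,-0.28]], "rotation": [[0,0,-1],[0,0,-1],[0,0,-1],[0,0,-1],[0,0,-1]], "grip": [85,85,85,85,85]}}

```text
time: 1.45
eef_pos: [0.335, -0.5944, 0.3152]
tcp_rot: [0.79, 0.613, 0.0, -0.0]
contact_force: [-0.3, 0.9, -0.0]
opening: 0.996
```

Request:
{"name": "send_rows", "arguments": {"translation": [[0.14,0.08,-0.28],[0.14,0.08,-0.28],[0.14,0.08,-0.28],[0.14,0.08,-0.28],[0.14,0.08,-0.28]], "rotation": [[0,0,-1],[0,0,-1],[0,0,-1],[0,0,-1],[0,0,-1]], "grip": [85,85,85,85,85]}}

```text
time: 2.08
eef_pos: [0.3485, -0.5745, 0.3571]
tcp_rot: [0.638, 0.77, 0.0, -0.0]
contact_force: [0.7, -0.4, -0.5]
opening: 0.992
```

Request:
{"name": "send_rows", "arguments": {"translation": [[0.14,0.08,-0.28],[0.14,0.08,-0.28],[0.14,0.08,-0.28],[0.14,0.08,-0.28],[0.14,0.08,-0.28]], "rotation": [[0,0,-1],[0,0,-1],[0,0,-1],[0,0,-1],[0,0,-1]], "grip": [85,85,85,85,85]}}

```text
time: 2.7
eef_pos: [0.3523, -0.5508, 0.3992]
tcp_rot: [0.457, 0.89, 0.0, -0.0]
contact_force: [-0.2, -0.5, -0.4]
opening: 0.994
```

Request:
{"name": "send_rows", "arguments": {"translation": [[-0.13,0.94,-0.22],[-0.13,0.94,-0.22],[-0.13,0.94,-0.22],[-0.13,0.94,-0.22],[-0.13,0.94,-0.22]], "rotation": [[0,0,-0.5],[0,0,-0.5],[0,0,-0.5],[0,0,-0.5],[0,0,-0.5]], "grip": [85,85,85,85,85]}}

```text
time: 3.32
eef_pos: [0.4727, -0.4739, 0.432]
tcp_rot: [0.358, 0.934, 0.0, -0.0]
contact_force: [0.2, -0.4, -0.8]
opening: 0.997
```

Request:
{"name": "send_rows", "arguments": {"translation": [[-0.13,0.94,-0.22],[-0.13,0.94,-0.22],[-0.13,0.94,-0.22],[-0.13,0.94,-0.22],[-0.13,0.94,-0.22]], "rotation": [[0,0,-0.5],[0,0,-0.5],[0,0,-0.5],[0,0,-0.5],[0,0,-0.5]], "grip": [85,85,85,85,85]}}

```text
time: 3.95
eef_pos: [0.5729, -0.3731, 0.4651]
tcp_rot: [0.254, 0.967, 0.0, -0.0]
contact_force: [0.1, -0.3, 0.6]
opening: 1.0
```

Request:
{"name": "send_rows", "arguments": {"translation": [[-0.13,0.94,-0.22],[-0.13,0.94,-0.22],[-0.13,0.94,-0.22],[-0.13,0.94,-0.22],[-0.13,0.94,-0.22]], "rotation": [[0,0,-0.5],[0,0,-0.5],[0,0,-0.5],[0,0,-0.5],[0,0,-0.5]], "grip": [85,85,85,85,85]}}

```text
time: 4.58
eef_pos: [0.6488, -0.2531, 0.498]
tcp_rot: [0.147, 0.989, 0.0, -0.0]
contact_force: [-0.0, -0.3, 0.3]
opening: 0.995
```

Run:
```python
from h import *
s=ctrl.get_state();print(s["time"],s["qpos"],s["eef_pos"],s["contact_force"])
c=cam("wrist");cv2.imwrite("pics/w1.png",c[0]);np.savez("w1.npz",m=c[1],p=c[2],r=c[3]);print(c[1][0],c[2])
```

```text
4.575 [-5.17338209e-01  2.79509631e-01  1.11318292e+00 -8.52783100e-08
  1.74979190e+00 -1.79257125e+00] [ 0.64881487 -0.25310502  0.4979597 ] [-0.04374855 -0.34564049  0.34668014]
[339.43451167   0.         318.67545304] [ 0.58050268 -0.2316603   0.64076285]
```

View pics/w1.png

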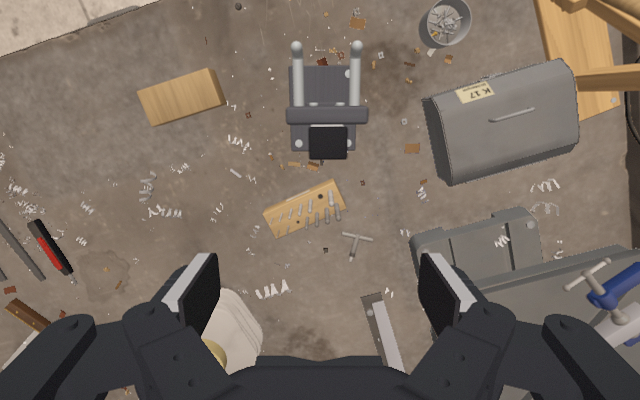

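Run:
```python
from h import *
d=np.load("w1.npz");c=(None,d["m"],d["p"],d["r"])
f=lambda u,z:onplane(c,u,z).round(4)
tl,tr=f((296.5,45),.33),f((357,45),.33)
print("tips",tl,tr,np.linalg.norm(tl-tr))
ml,mr=f((298,80),.315),f((355.5,80),.315)  # mid prong
print("mid",ml,mr,np.linalg.norm(ml-mr))
t=tr-tl;print("yaw from tips",np.rad2deg(np.arctan2(t[1],t[0]))-90)
t=mr-ml;print("yaw mid",np.rad2deg(np.arctan2(t[1],t[0]))-90)
P=[f(u,.364) for u in((308,125),(347,126),(347,160),(309,160))];print("post",P)
t=P[1]-P[0];print(np.rad2deg(np.arctan2(t[1],t[0]))-90)
for yaw in(-15,):
  ax=np.array([np.cos(np.deg2rad(yaw)),np.sin(np.deg2rad(yaw)),0])
  print("seat from tips",(tl+tr)/2+ax*.023,"from post",(P[0]+P[1])/2-ax*.037)
```

```text
tips [ 0.5353 -0.2375  0.33  ] [ 0.5502 -0.1887  0.33  ] 0.051024013954215706
mid [ 0.5614 -0.2455  0.315 ] [ 0.5767 -0.1956  0.315 ] 0.052192911396089024
yaw from tips -16.978891021733745
yaw mid -17.04623223337066
post [array([ 0.5991, -0.2463,  0.364 ]), array([ 0.609 , -0.2167,  0.364 ]), array([ 0.6355, -0.2241,  0.364 ]), array([ 0.6263, -0.254 ,  0.364 ])]
-18.49299923822913
seat from tips [ 0.56496629 -0.21905284  0.33      ] from post [ 0.56831074 -0.2219237   0.364     ]
```

Run:
```python
from h import *
p,r=pose();rows(p,r,[.66,.21,.51],tool(6,90),20)
```

```text
20 rows [0.06, 0.77, -0.02, 0.0, 0.0, -0.23]
```

Request:
{"name": "send_rows", "arguments": {"translation": [[0.06,0.77,-0.02],[0.06,0.77,-0.02],[0.06,0.77,-0.02],[0.06,0.77,-0.02],[0.06,0.77,-0.02]], "rotation": [[0,0,-0.23],[0,0,-0.23],[0,0,-0.23],[0,0,-0.23],[0,0,-0.23]], "grip": [85,85,85,85,85]}}

```text
time: 5.25
eef_pos: [0.6691, -0.1383, 0.5014]
tcp_rot: [0.097, 0.995, 0.0, 0.0]
contact_force: [0.1, -0.6, 0.4]
opening: 0.993
```

Request:
{"name": "send_rows", "arguments": {"translation": [[0.06,0.77,-0.02],[0.06,0.77,-0.02],[0.06,0.77,-0.02],[0.06,0.77,-0.02],[0.06,0.77,-0.02]], "rotation": [[0,0,-0.23],[0,0,-0.23],[0,0,-0.23],[0,0,-0.23],[0,0,-0.23]], "grip": [85,85,85,85,85]}}

```text
time: 5.88
eef_pos: [0.6782, -0.023, 0.5043]
tcp_rot: [0.047, 0.999, 0.0, -0.0]
contact_force: [-0.2, -0.0, 0.0]
opening: 0.99
```

Request:
{"name": "send_rows", "arguments": {"translation": [[0.06,0.77,-0.02],[0.06,0.77,-0.02],[0.06,0.77,-0.02],[0.06,0.77,-0.02],[0.06,0.77,-0.02]], "rotation": [[0,0,-0.23],[0,0,-0.23],[0,0,-0.23],[0,0,-0.23],[0,0,-0.23]], "grip": [85,85,85,85,85]}}

```text
time: 6.5
eef_pos: [0.6755, 0.0928, 0.5074]
tcp_rot: [-0.003, 1.0, -0.0, 0.0]
contact_force: [0.3, -0.5, 0.4]
opening: 0.995
```

Request:
{"name": "send_rows", "arguments": {"translation": [[0.06,0.77,-0.02],[0.06,0.77,-0.02],[0.06,0.77,-0.02],[0.06,0.77,-0.02],[0.06,0.77,-0.02]], "rotation": [[0,0,-0.23],[0,0,-0.23],[0,0,-0.23],[0,0,-0.23],[0,0,-0.23]], "grip": [85,85,85,85,85]}}

```text
time: 7.12
eef_pos: [0.6612, 0.2077, 0.5103]
tcp_rot: [-0.053, 0.999, -0.0, -0.0]
contact_force: [0.2, 0.4, 0.0]
opening: 0.996
```

Run:
```python
from h import *
s=ctrl.get_state();print(s["time"],s["qpos"],s["eef_pos"],s["contact_force"])
c=cam("wrist");cv2.imwrite("pics/w2.png",c[0]);np.savez("w2.npz",m=c[1],p=c[2],r=c[3]);print(c[2])
```

```text
7.125 [ 1.58303660e-01  2.75412096e-01  1.09628444e+00 -2.11056317e-05
  1.76992755e+00 -1.51828276e+00] [0.66124818 0.20773367 0.51034476] [0.15753049 0.37907549 0.04696792]
[0.59011507 0.2007257  0.6530876 ]
```

View pics/w2.png

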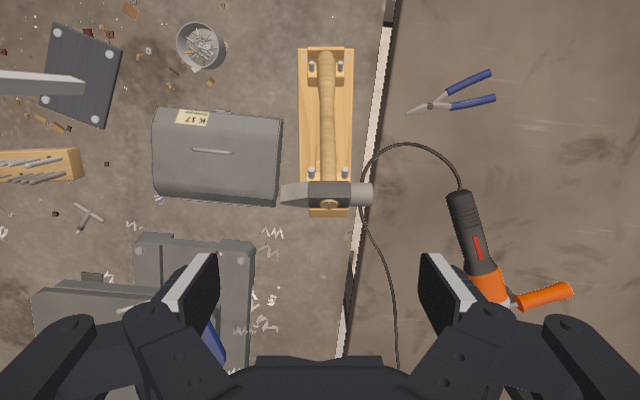

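```bash
cat > fit.py <<'E'
from h import *
d=np.load("w2.npz");w=(None,d["m"],d["p"],d["r"]);t=cam("top")
S=np.c_[[0,1,0],[-np.cos(np.deg2rad(50)),0,-np.sin(np.deg2rad(50))],[-np.sin(np.deg2rad(50)),0,np.cos(np.deg2rad(50))]]
K=[(w,(281,194),(-.055,-.133,.014)),(w,(373,194),(.055,-.133,.014)),(w,(326,51.5),(.003,.150,.014)),(w,(328.5,180),(.003,-.115,.014)),
   (t,(246.2,143),(-.055,-.133,.014)),(t,(277.5,143),(.055,-.133,.014)),(t,(267.8,207.2),(.003,.150,.014))]
# left in top image is +y: swap
K[4]=(t,(277.5,143),(-.055,-.133,.014));K[5]=(t,(246.2,143),(.055,-.133,.014))
def Hp(v,q): return v[:3]+R.from_euler('z',v[3]).apply(S@np.array(q))
f=lambda v:np.concatenate([(proj(c,Hp(v,q))-u) for c,u,q in K])
s=least_squares(f,[.63,.217,.16,.1]);v=s.x
print(v[:3],np.rad2deg(v[3]),s.fun.round(1))
for n,q in(("grip",(.003,.020,.014)),("under",(.003,-.12,.014)),("end",(.003,.15,.014))):print(n,Hp(v,q).round(4))
for z in(.01,.02):
  P=[onplane(w,u,z) for u in((298,47),(354,48),(300,217))]
  print([np.rad2deg(np.arctan2(*(a[1::-1]))) for a in(P[1]-P[0],P[2]-P[0])])
np.save("ham.npy",v)
E
python3 fit.py
```

```text
[0.62555912 0.21367037 0.15275698] 6.134795766815665 [-0.4 -0.6 -0.3 -0.7  0.1  0.1  0.4  1.1  0.  -0.7 -0.7  0.4 -0.1  0.1]
grip [0.6018 0.2141 0.1464]
under [0.6913 0.2238 0.2537]
end [0.5187 0.2052 0.0468]
[np.float64(95.08264319130022), np.float64(5.774121445836998)]
[np.float64(95.08264319130026), np.float64(5.77412144583699)]
```

Run:
```python
from h import *
s=ctrl.get_state()
g=np.array([.602,.214,.1465]);T=tool(6,65);z=T[:,2]
a=rows(*pose(),g+.019*z-.22*z,T,10)
a=rows(*a,g+.019*z,T,10)
D=[([-1.276,.28723,1.57817,1.27860],(.29027,-.60868,.22991)),([-.51734,.27951,1.11318,1.74979],(.64881,-.25311,.49796)),([.1583,.27541,1.09628,1.76993],(.66125,.20773,.51034))]
def f(v):
    o=[]
    for q,p in D:
        rr=np.sqrt(p[0]**2+p[1]**2-.1007**2);q2,q3=q[1],q[1]+q[2]
        o+=[v[4]+v[0]*np.sin(q2)+v[1]*np.sin(q3)+v[2]*np.cos(q3)-rr,v[0]*np.cos(q2)+v[1]*np.cos(q3)-v[2]*np.sin(q3)+v[3]-p[2]]
    return o
r=least_squares(f,[.45,.55,0,0,0],);print(r.x,np.round(r.fun,4))
```

```text
10 rows [0.59, 0.04, 0.51, 0.0, -0.5, 0.0]
10 rows [0.0, 0.0, 0.73, 0.0, 0.0, 0.0]
[0.3906643  0.57278294 0.02056102 0.04123824 0.01397868] [-0. -0.  0.  0. -0. -0.]
```

Request:
{"name": "send_rows", "arguments": {"translation": [[0.59,0.04,0.51],[0.59,0.04,0.51],[0.59,0.04,0.51],[0.59,0.04,0.51],[0.59,0.04,0.51]], "rotation": [[0,-0.5,0],[0,-0.5,0],[0,-0.5,0],[0,-0.5,0],[0,-0.5,0]], "grip": [85,85,85,85,85]}}

```text
time: 7.85
eef_pos: [0.5796, 0.2031, 0.4263]
tcp_rot: [-0.052, 0.993, 0.005, 0.11]
contact_force: [0.3, 0.4, 1.0]
opening: 0.994
```

Request:
{"name": "send_rows", "arguments": {"translation": [[0.59,0.04,0.51],[0.59,0.04,0.51],[0.59,0.04,0.51],[0.59,0.04,0.51],[0.59,0.04,0.51]], "rotation": [[0,-0.5,0],[0,-0.5,0],[0,-0.5,0],[0,-0.5,0],[0,-0.5,0]], "grip": [85,85,85,85,85]}}

```text
time: 8.48
eef_pos: [0.5181, 0.2027, 0.3269]
tcp_rot: [-0.051, 0.975, 0.011, 0.217]
contact_force: [0.8, 0.1, -0.6]
opening: 0.994
```

Run:
```python
from h import *
s=ctrl.get_state();print(s["time"],s["qpos"],s["eef_pos"],s["contact_force"])
c=cam("wrist");cv2.imwrite("pics/w3.png",c[0]);np.savez("w3.npz",m=c[1],p=c[2],r=c[3])
v=np.load("ham.npy");from scipy.spatial.transform import Rotation as R
S=np.c_[[0,1,0],[-.643,0,-.766],[-.766,0,.643]]
for q in((-.055,-.133,.014),(.055,-.133,.014),(.003,-.1,.014),(.003,.02,.014),(.003,.1,.014)):print(proj(c,v[:3]+R.from_euler('z',v[3]).apply(S@np.array(q))))
g=np.array([.602,.214,.1465]);T=tool(6,65);rows(*pose(),g+.019*T[:,2],T,10)
```

```text
8.475 [ 0.21151391 -0.26797877  2.00467744 -0.05589262  0.96945437 -1.44167692] [0.51813838 0.20271203 0.32690742] [ 0.84486997  0.11713121 -0.55646773]
[261.11710929 324.45759229]
[375.80615012 324.34383197]
[321.45672217 288.97854273]
[321.11346673 168.48493815]
[320.90328512  94.70448735]
10 rows [-0.02, 0.01, 0.72, -0.0, -0.01, 0.0]
```

View pics/w3.png

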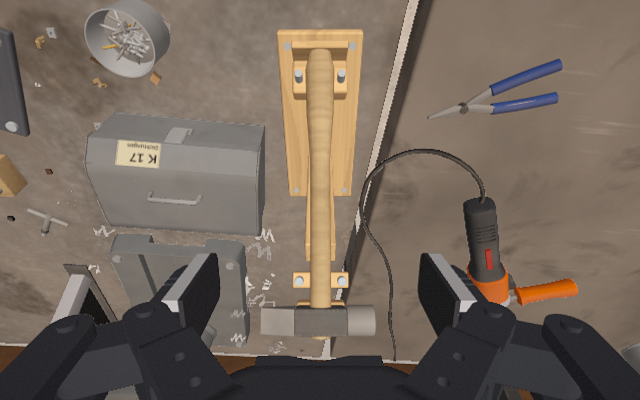

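```bash
cat > kin.py <<'E'
from h import *
D=[([-1.276,.28723,1.57817,1.27860],(.29027,-.60868,.22991)),([-.51734,.27951,1.11318,1.74979],(.64881,-.25311,.49796)),([.1583,.27541,1.09628,1.76993],(.66125,.20773,.51034)),([.2115,-.26798,2.00468,.96945],(.51814,.20271,.32691))]
def fk(v,q2,q3,q5):
    b=q2+q3;s=b+q5
    return np.array([v[4]+v[0]*np.sin(q2)+v[1]*np.sin(b)+v[2]*np.cos(b)+v[5]*np.sin(s),v[0]*np.cos(q2)+v[1]*np.cos(b)-v[2]*np.sin(b)+v[3]+v[5]*np.cos(s)])
f=lambda v:np.concatenate([fk(v,*q[1:])-[np.sqrt(p[0]**2+p[1]**2-v[6]**2),p[2]] for q,p in D])
r=least_squares(f,[.45,.55,0,.4,0,.25,.1]);v=r.x;print(v.round(4),np.round(r.fun,4))
g=np.array([.567,-.22]);ax=np.array([np.cos(np.deg2rad(-17)),np.sin(np.deg2rad(-17))])
for p in(15,25,35):
  for back in(.0,.1):
    for dz in(0,.03):
      t=tool(-17,p)[:,2];P=np.r_[g-ax*back,.175+dz]+.019*t
      rr=np.sqrt(P[0]**2+P[1]**2-.1007**2)
      s=least_squares(lambda q:np.r_[fk(v,*q)-[rr,P[2]],q.sum()-np.deg2rad(90+p)],[-.4,2.1,.4]);print(p,back,dz,s.x.round(2),round(s.cost,5))
E
python3 kin.py
```

```text
[ 0.4508  0.5725  0.021   0.2363 -0.0064  0.2524  0.1265] [ 0.  0.  0. -0. -0.  0.  0. -0.]
15 0.0 0 [ 0.06  2.38 -0.61] 0.0
15 0.0 0.03 [-0.02  2.38 -0.53] 0.0
15 0.1 0 [-0.18  2.6  -0.59] 0.0
15 0.1 0.03 [-0.29  2.6  -0.48] 0.0
25 0.0 0 [-0.    2.34 -0.33] 0.0
25 0.0 0.03 [-0.07  2.34 -0.26] 0.0
25 0.1 0 [-0.27  2.57 -0.29] 0.0
25 0.1 0.03 [-0.35  2.56 -0.2 ] 0.0
35 0.0 0 [-0.03  2.29 -0.07] 0.0
35 0.0 0.03 [-0.09  2.27 -0.  ] 0.0
35 0.1 0 [-0.3   2.51 -0.03] 0.0
35 0.1 0.03 [-0.37  2.49  0.06] 0.0
```

Request:
{"name": "send_rows", "arguments": {"translation": [[-0.02,0.01,0.72],[-0.02,0.01,0.72],[-0.02,0.01,0.72],[-0.02,0.01,0.72],[-0.02,0.01,0.72]], "rotation": [[0,0,0],[0,0,0],[0,0,0],[0,0,0],[0,0,0]], "grip": [85,85,85,85,85]}}

```text
time: 9.15
eef_pos: [0.5674, 0.2094, 0.2308]
tcp_rot: [-0.051, 0.975, 0.011, 0.216]
contact_force: [0.0, 0.4, -0.4]
opening: 0.994
```

Request:
{"name": "send_rows", "arguments": {"translation": [[-0.02,0.01,0.72],[-0.02,0.01,0.72],[-0.02,0.01,0.72],[-0.02,0.01,0.72],[-0.02,0.01,0.72]], "rotation": [[0,0,0],[0,0,0],[0,0,0],[0,0,0],[0,0,0]], "grip": [85,85,85,85,85]}}

```text
time: 9.78
eef_pos: [0.6155, 0.2159, 0.134]
tcp_rot: [-0.051, 0.975, 0.011, 0.216]
contact_force: [0.3, -0.4, -0.3]
opening: 0.994
```

```bash
python3 - <<'E'
import re
t=open('kin.py').read()
from plant import ctrl
s=ctrl.get_state();q=s["qpos"];print(q)
t=t.replace("D=[","D=[(%s,%s),"%(q[[0,1,2,4]].tolist(),s["eef_pos"].tolist())).replace("(15,25,35)","(45,50,55,60)").replace("(.0,.1)","(-.015,.0,.07)")
open('kin.py','w').write(t)
E
python3 kin.py
```

```text
[ 0.19747285  0.14696629  1.97766394 -0.07247499  0.5831558  -1.42558916]
[ 0.4522  0.5725  0.0217  0.2322 -0.0164  0.2489  0.1694] [ 0.0001  0.0001 -0.      0.0001 -0.      0.0001  0.      0.0001 -0.
 -0.0003]
45 -0.015 0 [0.03 2.15 0.17] 0.0
45 -0.015 0.03 [-0.02  2.14  0.24] 0.0
45 0.0 0 [-0.01  2.19  0.17] 0.0
45 0.0 0.03 [-0.05  2.17  0.24] 0.0
45 0.07 0 [-0.17  2.34  0.19] 0.0
45 0.07 0.03 [-0.23  2.32  0.26] 0.0
50 -0.015 0 [0.04 2.11 0.29] 0.0
50 -0.015 0.03 [-0.01  2.1   0.35] 0.0
50 0.0 0 [0.01 2.15 0.29] 0.0
50 0.0 0.03 [-0.04  2.13  0.35] 0.0
50 0.07 0 [-0.16  2.3   0.3 ] 0.0
50 0.07 0.03 [-0.21  2.28  0.37] 0.0
55 -0.015 0 [0.05 2.07 0.4 ] 0.0
55 -0.015 0.03 [0.01 2.05 0.47] 0.0
55 0.0 0 [0.02 2.11 0.4 ] 0.0
55 0.0 0.03 [-0.02  2.09  0.47] 0.0
55 0.07 0 [-0.14  2.26  0.41] 0.0
55 0.07 0.03 [-0.19  2.24  0.48] 0.0
60 -0.015 0 [0.08 2.03 0.52] 0.0
60 -0.015 0.03 [0.04 2.01 0.57] 0.0
60 0.0 0 [0.04 2.06 0.51] 0.0
60 0.0 0.03 [0.   2.04 0.57] 0.0
60 0.07 0 [-0.12  2.22  0.52] 0.0
60 0.07 0.03 [-0.16  2.19  0.59] 0.0
```

Run:
```python
from h import *
g=np.array([.602,.214,.1465]);T=tool(6,90);rows(*pose(),g+.019*T[:,2],T,8)
```

```text
8 rows [0.06, -0.0, 0.01, -0.0, 0.63, -0.0]
```

Request:
{"name": "send_rows", "arguments": {"translation": [[0.06,0,0.01],[0.06,0,0.01],[0.06,0,0.01],[0.06,0,0.01]], "rotation": [[0,0.63,0],[0,0.63,0],[0,0.63,0],[0,0.63,0]], "grip": [85,85,85,85]}}

```text
time: 10.28
eef_pos: [0.6089, 0.2152, 0.131]
tcp_rot: [-0.052, 0.993, 0.005, 0.107]
contact_force: [0.6, -0.2, 0.4]
opening: 0.992
```

Request:
{"name": "send_rows", "arguments": {"translation": [[0.06,0,0.01],[0.06,0,0.01],[0.06,0,0.01],[0.06,0,0.01],[0,0,0]], "rotation": [[0,0.63,0],[0,0.63,0],[0,0.63,0],[0,0.63,0],[0,0,0]], "grip": [85,85,85,85,85]}}

```text
time: 10.9
eef_pos: [0.6024, 0.2146, 0.1286]
tcp_rot: [-0.052, 0.999, -0.0, -0.001]
contact_force: [0.0, -0.3, 0.5]
opening: 0.993
```

Request:
{"name": "send_rows", "arguments": {"translation": [[0,0,0],[0,0,0],[0,0,0],[0,0,0],[0,0,0]], "rotation": [[0,0,0],[0,0,0],[0,0,0],[0,0,0],[0,0,0]], "grip": [0,0,0,0,0], "squeeze": 100}}

```text
time: 11.52
eef_pos: [0.6011, 0.2145, 0.1291]
tcp_rot: [-0.052, 0.999, -0.001, -0.002]
contact_force: [-2.5, -2.0, 5.2]
opening: 0.28
```

Request:
{"name": "send_rows", "arguments": {"translation": [[0,0,0],[0,0,0],[0,0,0],[0,0,0],[0,0,0]], "rotation": [[0,0,0],[0,0,0],[0,0,0],[0,0,0],[0,0,0]], "grip": [0,0,0,0,0]}}

```text
time: 12.15
eef_pos: [0.6011, 0.2145, 0.1291]
tcp_rot: [-0.052, 0.999, -0.001, -0.002]
contact_force: [-2.3, -2.2, 6.0]
opening: 0.286
```

Run:
```python
from h import *
s=ctrl.get_state();print(s["time"],s["qpos"].round(3),s["eef_pos"],s["contact_force"],s["opening"],s["tcp_rot"])
```

```text
12.15 [ 1.840e-01  3.070e-01  1.747e+00 -1.000e-03  1.091e+00 -1.491e+00] [0.60112661 0.21452394 0.12908588] [-2.33291468 -2.17575316  5.95099999] 0.2857824798883106 [-5.24818803e-02  9.98620077e-01 -6.98120104e-04 -1.76276333e-03]
```

```bash
cat > plan.py <<'E'
from h import *
SEAT=np.array([.567,-.220,.315]);YAW=-17;PIT=50
AX=np.array([np.cos(np.deg2rad(YAW)),np.sin(np.deg2rad(YAW)),0])
HU=np.array([-.0907,0,-.1246])
def tcp(p,T=None):
    T=tool(YAW,PIT) if T is None else T
    return p-T@HU,T
if __name__=="__main__":
    p,r=pose();a=rows(p,r,p+r@np.array([.046,0,-.0386]),r,4)
    a=rows(*a,a[0]+[-.02,0,.06],r,3)
    w2=tcp(SEAT-.08*AX+[0,0,.095]);a=rows(*a,*w2,25);print(w2[0])
E
python3 plan.py
```

```text
4 rows [0.38, 0.0, -0.32, 0.0, 0.0, 0.0]
3 rows [0.22, 0.02, -0.67, 0.0, 0.0, 0.0]
25 rows [-0.01, -0.55, -0.02, 0.06, -0.32, 0.18]
[ 0.50064307 -0.19971265  0.25625003]
```

Request:
{"name": "send_rows", "arguments": {"translation": [[0.38,0,-0.32],[0.38,0,-0.32],[0.38,0,-0.32],[0.38,0,-0.32]], "rotation": [[0,0,0],[0,0,0],[0,0,0],[0,0,0]], "grip": [0,0,0,0]}}

```text
time: 12.65
eef_pos: [0.5537, 0.2102, 0.1662]
tcp_rot: [-0.052, 0.999, -0.0, -0.003]
contact_force: [0.0, 0.2, -3.8]
opening: 0.284
```

Request:
{"name": "send_rows", "arguments": {"translation": [[0.22,0.02,-0.67],[0.22,0.02,-0.67],[0.22,0.02,-0.67]], "rotation": [[0,0,0],[0,0,0],[0,0,0]], "grip": [0,0,0]}}

```text
time: 13.02
eef_pos: [0.5362, 0.2101, 0.2293]
tcp_rot: [-0.052, 0.999, 0.0, -0.001]
contact_force: [0.1, 0.2, -4.2]
opening: 0.284
```

Run:
```python
from plan import *
s=ctrl.get_state();print(s["time"],s["eef_pos"],s["contact_force"],s["wrist_torque"],s["opening"])
rows(*pose(),*tcp(SEAT-.08*AX+[0,0,.095]),25)
```

```text
13.025 [0.53615809 0.21006431 0.22933852] [ 0.11425257  0.20606614 -4.21609647] [-0.02228204  0.16647     0.04900688] 0.2837963210925532
25 rows [-0.01, -0.55, -0.02, 0.06, -0.32, 0.18]
```

Request:
{"name": "send_rows", "arguments": {"translation": [[-0.01,-0.55,-0.02],[-0.01,-0.55,-0.02],[-0.01,-0.55,-0.02],[-0.01,-0.55,-0.02],[-0.01,-0.55,-0.02]], "rotation": [[0.06,-0.32,0.18],[0.06,-0.32,0.18],[0.06,-0.32,0.18],[0.06,-0.32,0.18],[0.06,-0.32,0.18]], "grip": [0,0,0,0,0]}}

```text
time: 13.65
eef_pos: [0.5434, 0.1264, 0.2305]
tcp_rot: [-0.012, 0.997, -0.01, 0.069]
contact_force: [-0.5, 0.1, -5.0]
opening: 0.283
```

Request:
{"name": "send_rows", "arguments": {"translation": [[-0.01,-0.55,-0.02],[-0.01,-0.55,-0.02],[-0.01,-0.55,-0.02],[-0.01,-0.55,-0.02],[-0.01,-0.55,-0.02]], "rotation": [[0.06,-0.32,0.18],[0.06,-0.32,0.18],[0.06,-0.32,0.18],[0.06,-0.32,0.18],[0.06,-0.32,0.18]], "grip": [0,0,0,0,0]}}

```text
time: 14.28
eef_pos: [0.5436, 0.0444, 0.2364]
tcp_rot: [0.027, 0.99, -0.019, 0.139]
contact_force: [0.5, -0.3, -4.0]
opening: 0.286
```

Request:
{"name": "send_rows", "arguments": {"translation": [[-0.01,-0.55,-0.02],[-0.01,-0.55,-0.02],[-0.01,-0.55,-0.02],[-0.01,-0.55,-0.02],[-0.01,-0.55,-0.02]], "rotation": [[0.06,-0.32,0.18],[0.06,-0.32,0.18],[0.06,-0.32,0.18],[0.06,-0.32,0.18],[0.06,-0.32,0.18]], "grip": [0,0,0,0,0]}}

```text
time: 14.9
eef_pos: [0.5365, -0.0377, 0.2422]
tcp_rot: [0.066, 0.975, -0.028, 0.208]
contact_force: [-0.2, -0.1, -4.5]
opening: 0.282
```

Request:
{"name": "send_rows", "arguments": {"translation": [[-0.01,-0.55,-0.02],[-0.01,-0.55,-0.02],[-0.01,-0.55,-0.02],[-0.01,-0.55,-0.02],[-0.01,-0.55,-0.02]], "rotation": [[0.06,-0.32,0.18],[0.06,-0.32,0.18],[0.06,-0.32,0.18],[0.06,-0.32,0.18],[0.06,-0.32,0.18]], "grip": [0,0,0,0,0]}}

```text
time: 15.52
eef_pos: [0.522, -0.1188, 0.2474]
tcp_rot: [0.105, 0.955, -0.038, 0.276]
contact_force: [-0.1, -0.1, -4.6]
opening: 0.285
```

Run:
```python
from plan import *
s=ctrl.get_state();print(s["time"],s["qpos"].round(3),s["eef_pos"],s["contact_force"],s["wrist_torque"],s["opening"])
rows(*pose(),*tcp(SEAT-.08*AX+[0,0,.095]),8)
```

```text
15.525 [-0.47  -0.34   2.231  0.184  0.706 -1.929] [ 0.5219547  -0.11879179  0.24738297] [-0.10028218 -0.08616959 -4.61650923] [0.17907852 0.6757503  0.00806447] 0.2850988646165403
8 rows [-0.02, -0.35, -0.03, 0.05, -0.19, 0.1]
```

Request:
{"name": "send_rows", "arguments": {"translation": [[-0.02,-0.35,-0.03],[-0.02,-0.35,-0.03],[-0.02,-0.35,-0.03],[-0.02,-0.35,-0.03]], "rotation": [[0.05,-0.19,0.1],[0.05,-0.19,0.1],[0.05,-0.19,0.1],[0.05,-0.19,0.1]], "grip": [0,0,0,0]}}

```text
time: 16.02
eef_pos: [0.5125, -0.159, 0.2524]
tcp_rot: [0.122, 0.943, -0.045, 0.307]
contact_force: [-0.3, 0.2, -4.3]
opening: 0.287
```

Request:
{"name": "send_rows", "arguments": {"translation": [[-0.02,-0.35,-0.03],[-0.02,-0.35,-0.03],[-0.02,-0.35,-0.03],[-0.02,-0.35,-0.03],[0,0,0]], "rotation": [[0.05,-0.19,0.1],[0.05,-0.19,0.1],[0.05,-0.19,0.1],[0.05,-0.19,0.1],[0,0,0]], "grip": [0,0,0,0,0]}}

```text
time: 16.65
eef_pos: [0.5005, -0.1995, 0.2567]
tcp_rot: [0.141, 0.93, -0.052, 0.337]
contact_force: [0.3, -0.1, -4.2]
opening: 0.283
```

Run:
```python
from plan import *
s=ctrl.get_state();print(s["time"],s["qpos"].round(3),s["eef_pos"],s["contact_force"],s["wrist_torque"],s["opening"])
p,r=pose();print("HU est",p+r@HU)
u=(tool(6,90).T@(R.from_euler('z',6,degrees=True).apply([-.643,0,-.766])))
print("handle dir",r@u)
c=cam("top");d=cam("scene");w=cam("wrist")
X=r@tool(6,90).T@R.from_euler('z',6,degrees=True).apply([0,1,0])
for n,k in(("top",c),("scene",d),("w",w)):
  print(n,[proj(k,q).round(1).tolist() for q in(p+r@HU,p+r@HU+.27*(r@u),p+r@HU-.013*(r@u)+.052*X,p+r@HU-.013*(r@u)-.058*X,SEAT)])
im=np.zeros((600,800,3),np.uint8)
im[:360]=cv2.resize(c[0][130:220,320:520],(800,360),interpolation=2)
im[360:,:384]=cv2.resize(w[0],(384,240),interpolation=3)
im[360:,400:]=cv2.resize(d[0][110:230,300:500],(400,240),interpolation=2)
cv2.imwrite("pics/m1.png",im);cv2.imwrite("pics/sc1.png",d[0])
```

```text
16.65 [-0.681 -0.395  2.288  0.415  0.63  -2.211] [ 0.50052346 -0.1995155   0.25671299] [ 0.32002932 -0.0684511  -4.21983319] [ 0.17397512  0.70099624 -0.03509064] 0.282751494354543
HU est [ 0.49078643 -0.1963146   0.41048749]
handle dir [-2.77551426e-03 -3.35046217e-04 -1.00009859e+00]
top [[386.0, 201.4], [376.2, 217.6], [370.4, 194.4], [404.7, 207.3], [390.4, 185.4]]
scene [[385.2, 137.5], [379.0, 204.3], [368.6, 135.8], [404.4, 131.6], [375.9, 148.6]]
w [[311.8, 1004.9], [316.7, 77.1], [626.0, 1174.2], [-40.9, 1174.6], [316.3, 410.7]]
```

View pics/m1.png

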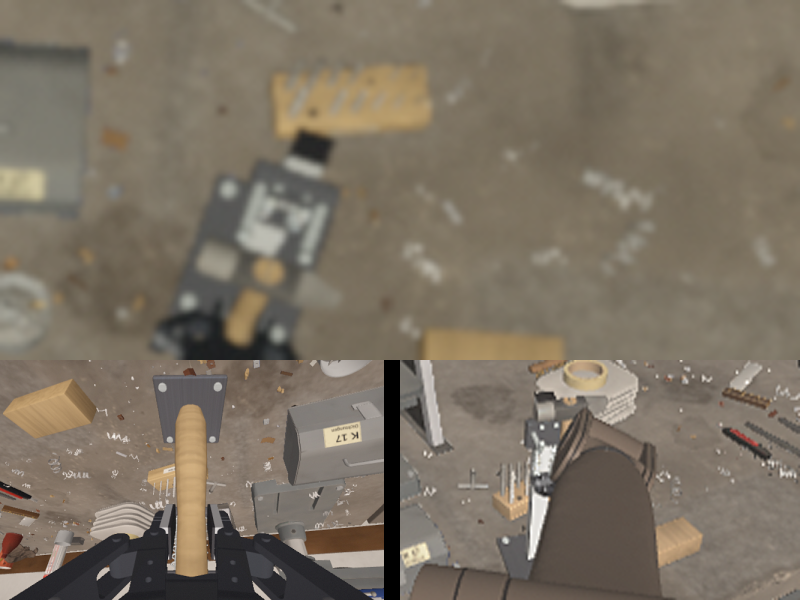

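Run:
```python
from plan import *
a=rows(*pose(),*tcp(SEAT-.08*AX+[0,0,.03]),4)
a=rows(*a,*tcp(SEAT+[0,0,.03]),8)
```

```text
4 rows [0.35, -0.01, 0.42, -0.01, -0.01, -0.0]
8 rows [-0.26, 0.0, 0.21, 0.0, 0.0, 0.0]
```

Request:
{"name": "send_rows", "arguments": {"translation": [[0.35,-0.01,0.42],[0.35,-0.01,0.42],[0.35,-0.01,0.42],[0.35,-0.01,0.42]], "rotation": [[0,0,0],[0,0,0],[0,0,0],[0,0,0]], "grip": [0,0,0,0]}}

```text
time: 17.3
eef_pos: [0.5002, -0.1997, 0.1891]
tcp_rot: [0.14, 0.93, -0.051, 0.336]
contact_force: [0.7, -0.8, -4.3]
opening: 0.287
```

Request:
{"name": "send_rows", "arguments": {"translation": [[-0.26,0,0.21],[-0.26,0,0.21],[-0.26,0,0.21],[-0.26,0,0.21]], "rotation": [[0,0,0],[0,0,0],[0,0,0],[0,0,0]], "grip": [0,0,0,0]}}

```text
time: 17.8
eef_pos: [0.5401, -0.2123, 0.1927]
tcp_rot: [0.14, 0.929, -0.052, 0.338]
contact_force: [-0.6, -0.3, -3.6]
opening: 0.283
```

Run:
```python
from plan import *
s=ctrl.get_state();print(s["time"],s["qpos"].round(3),s["contact_force"],s["opening"])
p,r=pose();print("HU est",p+r@HU, "yaw,pitch",np.rad2deg(np.arctan2(r[1,2],r[0,2])),np.rad2deg(np.arcsin(-r[2,2])))
rows(p,r,*tcp(SEAT+[0,0,.03]),4)
```

```text
17.8 [-0.645 -0.192  2.26   0.512  0.458 -2.308] [-0.56852968 -0.25097361 -3.57505946] 0.28266591524296264
HU est [ 0.53021419 -0.20903445  0.34646245] yaw,pitch -17.228535726433513 50.06692492986667
4 rows [-0.24, 0.0, 0.22, -0.01, -0.0, -0.0]
```

Request:
{"name": "send_rows", "arguments": {"translation": [[-0.24,0,0.22],[-0.24,0,0.22],[-0.24,0,0.22],[-0.24,0,0.22],[0,0,0]], "rotation": [[0,0,0],[0,0,0],[0,0,0],[0,0,0],[0,0,0]], "grip": [0,0,0,0,0]}}

```text
time: 18.42
eef_pos: [0.5768, -0.2236, 0.1901]
tcp_rot: [0.14, 0.93, -0.051, 0.337]
contact_force: [-0.2, -1.0, -4.6]
opening: 0.285
```

Run:
```python
from plan import *
s=ctrl.get_state();print(s["time"],s["qpos"].round(3),s["contact_force"],s["wrist_torque"],s["opening"])
p,r=pose();print("HU est",p+r@HU)
c=cam("top");d=cam("scene")
print("head top centre",proj(c,p+r@HU+[0,0,.026]),"seat",proj(c,SEAT))
im=np.zeros((600,800,3),np.uint8)
im[:,:480]=cv2.resize(c[0][155:215,366:414],(480,600),interpolation=2)
im[:400,500:]=cv2.resize(d[0][130:210,360:420],(300,400),interpolation=2)
cv2.imwrite("pics/m2.png",im)
```

```text
18.425 [-0.615 -0.09   2.176  0.496  0.431 -2.274] [-0.20072476 -1.00806151 -4.59576007] [0.19770451 0.72598178 0.04516084] 0.2854482007574865
HU est [ 0.56707868 -0.22038135  0.34383688]
head top centre [392.92178125 181.14098664] seat [390.40282562 185.37823825]
```

View pics/m2.png

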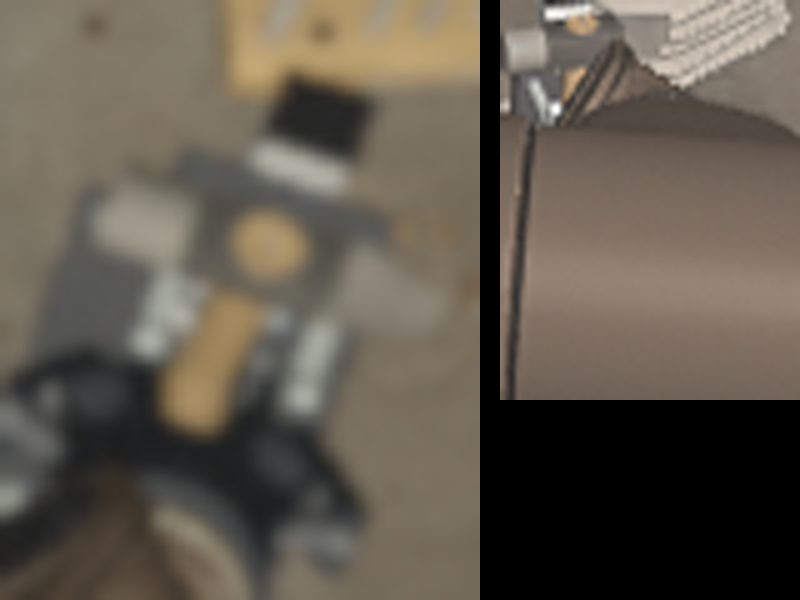

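Request:
{"name": "send_rows", "arguments": {"translation": [[0.13,0,0.15],[0.13,0,0.15],[0.13,0,0.15],[0.13,0,0.15],[0,0,0]], "rotation": [[0,0,0],[0,0,0],[0,0,0],[0,0,0],[0,0,0]], "grip": [0,0,0,0,0]}}

```text
time: 19.15
eef_pos: [0.5756, -0.2232, 0.1656]
tcp_rot: [0.14, 0.93, -0.051, 0.337]
contact_force: [-0.0, 0.6, -3.1]
opening: 0.285
```

Request:
{"name": "send_rows", "arguments": {"translation": [[0.043,0,0.051],[0,0,0],[0,0,0]], "rotation": [[0,0,0],[0,0,0],[0,0,0]], "grip": [0,0,0]}}

```text
time: 19.52
eef_pos: [0.5761, -0.2234, 0.1648]
tcp_rot: [0.14, 0.929, -0.052, 0.337]
contact_force: [0.9, -0.3, -3.2]
opening: 0.284
```

Request:
{"name": "send_rows", "arguments": {"translation": [[0.043,0,0.051],[0,0,0],[0,0,0]], "rotation": [[0,0,0],[0,0,0],[0,0,0]], "grip": [0,0,0]}}

```text
time: 19.9
eef_pos: [0.5763, -0.2235, 0.1631]
tcp_rot: [0.14, 0.929, -0.052, 0.338]
contact_force: [-0.2, 1.6, 0.4]
opening: 0.285
```

Run:
```python
from plan import *
s=ctrl.get_state();print(s["time"],s["contact_force"],s["wrist_torque"],s["opening"])
p,r=pose();print("HU est",p+r@HU)
```

```text
19.9 [-0.20552732  1.60473078  0.44765564] [0.15320042 0.26513563 0.04975039] 0.28476222698564485
HU est [ 0.56629519 -0.22022346  0.31689171]
```

Request:
{"name": "send_rows", "arguments": {"translation": [[0.043,0,0.051],[0,0,0],[0,0,0]], "rotation": [[0,0,0],[0,0,0],[0,0,0]], "grip": [0,0,0]}}

```text
time: 20.27
eef_pos: [0.5763, -0.2236, 0.1613]
tcp_rot: [0.14, 0.929, -0.052, 0.338]
contact_force: [0.4, 1.4, 3.1]
opening: 0.284
```

Request:
{"name": "send_rows", "arguments": {"translation": [[0.043,0,0.051],[0,0,0],[0,0,0]], "rotation": [[0,0,0],[0,0,0],[0,0,0]], "grip": [0,0,0]}}

```text
time: 20.65
eef_pos: [0.5767, -0.2238, 0.1599]
tcp_rot: [0.14, 0.929, -0.052, 0.338]
contact_force: [-0.0, 2.3, 5.9]
opening: 0.284
```

Request:
{"name": "send_rows", "arguments": {"translation": [[0.032,0,0.038],[0,0,0],[0,0,0],[0,0,0],[0,0,0]], "rotation": [[0,0,0],[0,0,0],[0,0,0],[0,0,0],[0,0,0]], "grip": [0,0,0,0,0]}}

```text
time: 21.28
eef_pos: [0.5771, -0.2241, 0.1592]
tcp_rot: [0.14, 0.929, -0.052, 0.339]
contact_force: [0.1, 2.1, 7.5]
opening: 0.279
```

Request:
{"name": "send_rows", "arguments": {"translation": [[0,0,0],[0,0,0],[0,0,0],[0,0,0],[0,0,0]], "rotation": [[0,0,0],[0,0,0],[0,0,0],[0,0,0],[0,0,0]], "grip": [0,0,0,0,0]}}

```text
time: 21.9
eef_pos: [0.5771, -0.2241, 0.1592]
tcp_rot: [0.14, 0.929, -0.052, 0.339]
contact_force: [-0.9, 1.6, 8.1]
opening: 0.285
```

Run:
```python
from plan import *
s=ctrl.get_state();print(s["time"],s["qpos"].round(3),s["contact_force"],s["wrist_torque"],s["opening"])
p,r=pose();print("HU est",p+r@HU)
w=cam("wrist");t=cam("top")
im=np.zeros((520,800,3),np.uint8);im[:320,:512]=cv2.resize(w[0],(512,320),interpolation=3)
im[:360,512:]=cv2.resize(t[0][155:215,366:414],(288,360),interpolation=2)
cv2.imwrite("pics/m3.png",im[:360])
```

```text
21.9 [-0.616 -0.042  2.197  0.586  0.367 -2.372] [-0.86787837  1.60908824  8.08687776] [ 0.16108599 -0.51209547  0.23319454] 0.28520434492466434
HU est [ 0.5667356  -0.22049588  0.31290854]
```

View pics/m3.png

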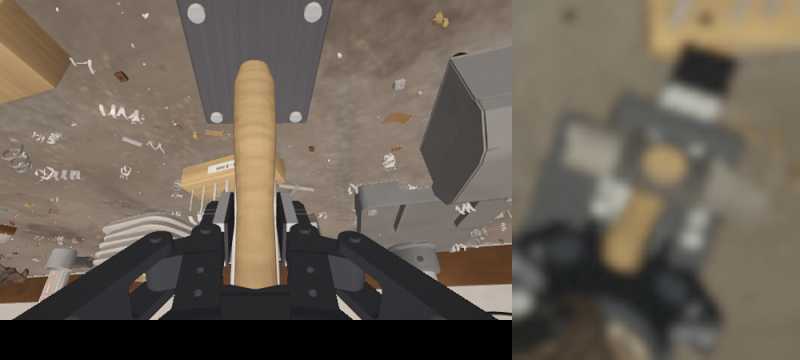

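Request:
{"name": "send_rows", "arguments": {"translation": [[0,0,0],[0,0,0],[-0.04,0,-0.047],[-0.04,0,-0.047],[-0.04,0,-0.047]], "rotation": [[0,0,0],[0,0,0],[0,0,0],[0,0,0],[0,0,0]], "grip": [0,0,0,0,0]}}

```text
time: 22.62
eef_pos: [0.5756, -0.2232, 0.1621]
tcp_rot: [0.14, 0.93, -0.051, 0.337]
contact_force: [0.4, 0.2, 2.3]
opening: 0.283
```

Request:
{"name": "send_rows", "arguments": {"translation": [[0,0,0],[0,0,0],[0,0,0]], "rotation": [[0,0,0],[0,0,0],[0,0,0]], "grip": [0,0,0], "squeeze": 20}}

```text
time: 23.0
eef_pos: [0.5756, -0.2232, 0.1619]
tcp_rot: [0.14, 0.93, -0.051, 0.337]
contact_force: [0.2, 0.6, 2.3]
opening: 0.285
```

Run:
```python
from plan import *
s=ctrl.get_state();print(s["time"],s["contact_force"],s["wrist_torque"],s["opening"])
p,r=pose();print("HU est",p+r@HU)
```

```text
23.0 [0.23061206 0.637357   2.30275114] [0.14963881 0.05692354 0.08780387] 0.2846526017597434
HU est [ 0.56598285 -0.22003723  0.31572569]
```

Request:
{"name": "send_rows", "arguments": {"translation": [[-0.026,0,-0.031],[0,0,0],[0,0,0],[0,0,0],[0,0,0]], "rotation": [[0,0,0],[0,0,0],[0,0,0],[0,0,0],[0,0,0]], "grip": [0,0,26,28,32]}}

```text
time: 23.62
eef_pos: [0.5755, -0.223, 0.163]
tcp_rot: [0.14, 0.93, -0.051, 0.337]
contact_force: [1.1, 0.7, -0.2]
opening: 0.379
```

Request:
{"name": "send_rows", "arguments": {"translation": [[0,0,0],[0,0,0],[0,0,0],[0,0,0],[0,0,0]], "rotation": [[0,0,0],[0,0,0],[0,0,0],[0,0,0],[0,0,0]], "grip": [36,45,60,85,85]}}

```text
time: 24.25
eef_pos: [0.5758, -0.2233, 0.1635]
tcp_rot: [0.14, 0.93, -0.051, 0.337]
contact_force: [-0.7, -0.4, 0.3]
opening: 0.999
```

Request:
{"name": "send_rows", "arguments": {"translation": [[0,0,0],[0,0,0],[0,0,0],[0,0,0],[0,0,0]], "rotation": [[0,0,0],[0,0,0],[0,0,0],[0,0,0],[0,0,0]], "grip": [85,85,85,85,85]}}

```text
time: 24.88
eef_pos: [0.5758, -0.2232, 0.1635]
tcp_rot: [0.14, 0.93, -0.051, 0.337]
contact_force: [0.3, 0.3, -0.8]
opening: 1.0
```

Run:
```python
from plan import *
s=ctrl.get_state();print(s["time"],s["contact_force"],s["wrist_torque"],s["opening"],s["qpos"].round(2))
w=cam("wrist");t=cam("top")
im=np.zeros((360,800,3),np.uint8);im[:320,:512]=cv2.resize(w[0],(512,320),interpolation=3)
im[:360,512:]=cv2.resize(t[0][155:215,366:414],(288,360),interpolation=2)
cv2.imwrite("pics/m4.png",im)
```

```text
24.875 [ 0.25832013  0.25389904 -0.80957323] [0.04903993 0.27783883 0.04696251] 0.9996346728292874 [-0.62 -0.05  2.2   0.56  0.38 -2.35]
```

View pics/m4.png

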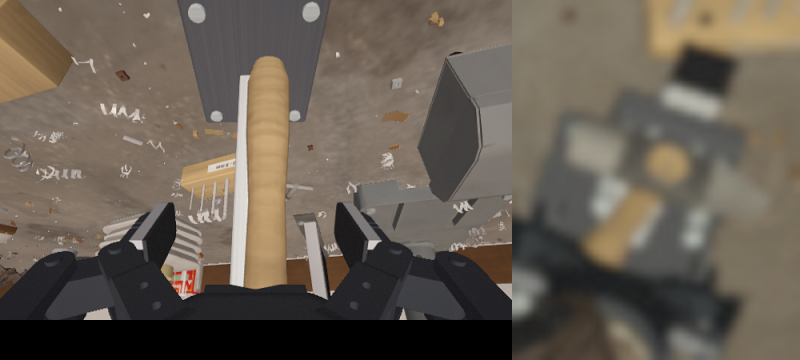

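Request:
{"name": "send_rows", "arguments": {"translation": [[0,0,-0.3],[0,0,-0.5],[0,0,-0.5],[0,0,-0.5],[0,0,-0.5]], "rotation": [[0,0,0],[0,0,0],[0,0,0],[0,0,0],[0,0,0]], "grip": [85,85,85,85,85]}}

```text
time: 25.6
eef_pos: [0.533, -0.21, 0.2173]
tcp_rot: [0.14, 0.93, -0.051, 0.337]
contact_force: [0.2, -0.3, 0.5]
opening: 0.996
```

Request:
{"name": "send_rows", "arguments": {"translation": [[0,0,-0.5],[0,0,-0.5],[0,0,-0.5],[0,0,0],[0,0,0]], "rotation": [[0,0,0],[0,0,0],[0,0,0],[0,0,0],[0,0,0]], "grip": [85,85,85,85,85]}}

```text
time: 26.22
eef_pos: [0.5059, -0.2016, 0.2508]
tcp_rot: [0.14, 0.93, -0.051, 0.337]
contact_force: [0.6, -0.3, -0.2]
opening: 0.998
```

Run:
```python
from plan import *
s=ctrl.get_state();print(s["time"],s["contact_force"],s["eef_pos"],s["qpos"].round(2))
w=cam("wrist");np.savez("w5.npz",m=w[1],p=w[2],r=w[3]);cv2.imwrite("pics/w5.png",w[0])
Q=[SEAT-[0,0,.002+.001],SEAT-[0,0,.272]]
print([proj(w,q).round(1) for q in Q])
```

```text
26.225 [ 0.55282041 -0.2667314  -0.16361584] [ 0.5059     -0.20155951  0.2508119 ] [-0.68 -0.37  2.28  0.42  0.61 -2.22]
[array([318.2, 417. ]), array([318.9,  82.4])]
```

View pics/w5.png

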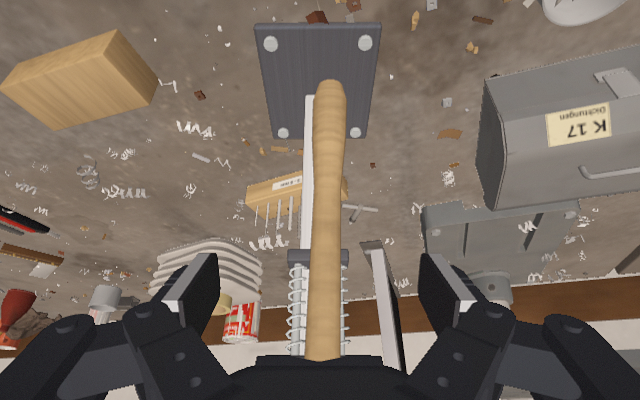

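Request:
{"name": "send_rows", "arguments": {"translation": [[0,0,0],[0,0,0],[0,0,0],[0,0,0],[0,0,0]], "rotation": [[0,0,0],[0,0,0],[0,0,0],[0,0,0],[0,0,0]], "grip": [85,85,85,85,85]}}

```text
time: 26.9
eef_pos: [0.506, -0.2016, 0.251]
tcp_rot: [0.14, 0.93, -0.051, 0.337]
contact_force: [0.9, -0.9, 0.2]
opening: 0.993
```

Run:
```python
from plan import *
a=cv2.imread("pics/w5.png").astype(int)
for i in range(3):
    b=cam("wrist")[0].astype(int);d=np.abs(a-b).max(2)[70:350,280:360];print((d>25).sum(),d.max());a=b
s=ctrl.get_state();print(s["time"],s["contact_force"],np.abs(s["dq"]).max())
```

```text
160 117
30 98
13 66
27.05 [-0.6094069  -0.27803834 -0.20034283] 0.0017985025078642454
```

Request:
{"name": "send_rows", "arguments": {"translation": [[0,0,0],[0,0,0],[0,0,0],[0,0,0],[0,0,0]], "rotation": [[0,0,0],[0,0,0],[0,0,0],[0,0,0],[0,0,0]], "grip": [85,85,85,85,85]}}

```text
time: 27.68
eef_pos: [0.506, -0.2016, 0.251]
tcp_rot: [0.14, 0.93, -0.051, 0.337]
contact_force: [0.7, -0.3, 0.2]
opening: 0.999
```

Request:
{"name": "send_rows", "arguments": {"translation": [[0,0,0],[0,0,0],[0,0,0],[0,0,0],[0,0,0]], "rotation": [[0,0,0],[0,0,0],[0,0,0],[0,0,0],[0,0,0]], "grip": [85,85,85,85,85]}}

```text
time: 28.3
eef_pos: [0.506, -0.2016, 0.251]
tcp_rot: [0.14, 0.93, -0.051, 0.337]
contact_force: [-0.4, 0.4, -0.7]
opening: 0.993
```

Run:
```python
from plan import *
def col(im,v): # handle span by wood hue
    h=cv2.cvtColor(im[v-3:v+4,295:365],cv2.COLOR_BGR2HSV);m=((h[...,0]>8)&(h[...,0]<28)&(h[...,1]>85)&(h[...,2]>110));x=np.nonzero(m)[1]
    return round(x.mean()+295,2) if len(x) else None
print([col(cv2.imread("pics/w5.png"),v) for v in(100,140,220,300)])
for i in range(6):
    print([col(cam("wrist")[0],v) for v in(100,140,220,300)])
```

```text
[np.float64(329.86), np.float64(328.93), np.float64(326.5), np.float64(323.5)]
[np.float64(329.93), np.float64(328.93), np.float64(326.5), np.float64(323.65)]
[np.float64(329.86), np.float64(328.93), np.float64(326.5), np.float64(323.82)]
[np.float64(329.93), np.float64(328.93), np.float64(326.5), np.float64(323.82)]
[np.float64(329.86), np.float64(328.93), np.float64(326.5), np.float64(323.65)]
[np.float64(329.93), np.float64(328.86), np.float64(326.5), np.float64(323.72)]
[np.float64(329.93), np.float64(328.93), np.float64(326.5), np.float64(323.65)]
```

The hammer hangs still, about 2–3° off upright, and the gripper is clear of it.

```bash
python3 -c "
from plant import ticket
print(ticket.sign_off())"
```

```text
the job is handed in; nothing more can be done
None
```

The hammer is hanging on the fork, released, and I handed the job in at about 28.6 s; the hand-in gave no verdict. I lifted it off the rest with a straight-down grip at mid-handle and brought it in from the open side of the fork. I then lowered it until the fork carried its weight and pulled down at about 8 N (roughly 12 N on the fork) for about 1 s. After that I eased off, opened the fingers and backed away.

**Last checks**
- **At rest:** the handle's position in the wrist images was the same to within about 0.3 px over 2 s.
- **Tilt:** the handle hangs about 2–3° sideways from upright; the limit is 8°. It leaned that way when I let go.
- **Position:** the head sits an estimated 2–3 mm to one side of the fork's middle.
- **Robot clear:** the force reading is at noise level, under 1 N.
- **Bystanders:** they looked unmoved in the views I had. I did not measure them.

**Disagreement:** the head touched the fork about 4 mm higher than my camera fit predicted, so I went by the measured force from there. I therefore did not confirm the head's height on the fork from images.

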